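# Offcut through the sprung flap of the waste bin

## Task

A small wooden offcut has been left on the lip of the red waste bin. Push the bin's sprung flap open with one fingertip and, while that finger keeps it open, push the offcut over the edge with the other fingertip so that it drops into the bin; hold the flap until the offcut is inside, then let it swing fully shut. Do not grip or lift the offcut, and leave the paint jar, tape measure and pliers where they are.

Things in the scene. Friction and masses are not known exactly. Their poses are not given: they have to be found in the camera images.
- bin: Red sheet-steel waste bin, fixed on the bench, 187 (its x) x 170 (its y) x 133 mm high. Origin: centre of its underside; z up, +x from front (robot side) to back. Front part: a flat level lip at z = 92 mm, x = -85 (open front edge) to -12 mm. Behind the lip the mouth, covered by a grey flap; behind the hinge, x = 64 to 102 mm, a flat hood, z = 133 mm. Inside empty, floor at z = 9 mm.
- lip_edge (a point): Middle of the lip's edge over the mouth, in the bin's frame at (-12, 0, 92) mm; axes as the bin's. The lip is 158 mm wide in y, between two black side trims that stand 6 mm above it. One straight push along +x does the job if the flap finger runs beside the offcut, some 60 mm ahead of the finger behind the offcut and 40 mm to its side.
- flap (a joint): Hinge of the grey sprung flap: 0 = shut, grows as its free edge swings inward (bin's +x) and down, stop at 1.1 rad. The spring shuts it by itself: some 2 N on the free edge starts it, some 7 N half way up holds it well open. 0.4 to 0.7 rad lets the offcut drop through.
- flap_hinge (a point): Middle of the hinge pin (7 mm thick, along the bin's y), in the bin's frame at (64, 0, 128) mm. Just behind it the hood begins, 5 mm higher.
- flap_edge (a point): Middle of the flap's free lower edge; moves with the flap. Shut, it lies at the lip's edge. The flap is 152 mm wide, 84 mm long from hinge to edge, 3 mm thick, with a black push strip; shut, it rises at 25 degrees from the lip's edge to the hinge. A vertical fingertip 5 mm above the lip's level, its front 55 mm past the lip's edge in the bin's +x, holds it 0.5 rad open, at 63 mm 0.7 rad.
- offcut: Sawn pine block with a drilled hole, 30 (its x) x 40 (its y) x 24 mm high, 14 to 28 g, flat on the lip, long side along the lip's edge to within 12 degrees, up to 42 mm left or right of the middle, its middle 22 to 32 mm before the edge. Origin: centre of its underside, z up. It tips into the mouth when its middle passes the edge and the flap is open; against a shut flap it only jams or rides up.
- paint_jar: Bystander: small paint jar with white cap, 30 mm across, 42 mm high, standing on the bench at the bin's left (+y) side; origin at the centre of its underside.
- tape_measure: Bystander: yellow pocket tape measure, 36 x 72 mm, 58 mm high, standing on the bench at the bin's right (-y) side; origin at the centre of its underside.
- pliers: Bystander: red-handled pliers, 42 x 147 mm, 10 mm high, lying on the bench in front of the bin; origin at the centre of the underside.
Mind the look-alikes: they are no part of the job. What is shaped like the offcut but blue or pink is not meant.

How it is judged:
By the outcome, as a careful person would: the job done as asked, in the order asked, and still so for the second after the job is handed in, with the robot touching nothing.
It also fails if it takes over 32 s, if anything falls off the work surface, if the arm or the gripper's body presses on something with over 40 N, if the wrist force passes 120 N, or if a joint passes its speed limit or range.

## Robot

A 6-joint arm with a two-finger parallel gripper is mounted at the origin on a cart in front of the work surface, level with it; the furniture and walls round the work are solid. World frame = base frame: x ahead of the robot, y to its left, z up, the work surface at z = 0. Lengths are in m, angles in rad, forces in N, time in s.
With the tool pointing down it reaches from about 0.425 to 0.95 m from the base axis. Payload 3.5 kg.
Tool frame: the origin (TCP) lies midway between the tips of the shut fingers; the grasp point (between the pads) lies 19 mm behind it; z points along the fingers, y is the line along which they close (so a half turn about z gives the same grasp; the last joint's range is limited). The gripper opens to 85 mm and grips with 20 to 120 N. Pads are 22 mm wide; open, the fingers measure 114 mm over their backs; the gripper's body (76 mm by 85 mm) begins 54 mm behind the grasp point. The pads swing forward as they close: fully open they stand 13 mm farther back than shut.
Start: joints at [-1.468, 0.286, 1.577, -0, 1.279, -0.15], TCP at [0.169, -0.654, 0.199] pointing down, gripper open.
Joint ranges: [-2.77, 2.77], [-0.9, 2.22], [0.21, 2.48], [-1.53, 4.67], [0.24, 2.81], [-2.84, 2.84]. Speed limits (rad/s): [2.79, 2.79, 3.14, 3.14, 3.14, 3.14].

## Interface

Orientations are given as a unit quaternion [x, y, z, w].
In Python, from plant import ctrl gives the robot as it stands. The module is installed in compiled form; this text tells all that it offers.
- The arm moves only by the shell command python3 -m inch 'ROWS' [FORCE]. ROWS is JSON, a list of rows, each a list of 5 numbers: the closure, from 0 (fully open) to 1 (shut), then the shift along the tool's x, y, z in m, then the turn about the tool's z in degrees. A call has 1 to 5 rows; each row is the pose to reach, as a shift and turn from the pose commanded when the call began, along the tool's axes at that moment; what a row does not reach only later rows make up. A row lasts 1/12 s, in which the tool goes at most 41.7 mm and 7.16 degrees, less where a joint would pass 70% of its speed; a pose out of reach is approached as far as the arm can. A call with a gripper value outside its range is refused whole. The fingers move at their own pace and stop on an object; FORCE is the grip in N (left out, the last holds). Time passes only in rows, so rows that repeat a pose let the fingers close. It gives the time, the measured TCP pose, the force, the opening and the grip force at its end, in the units of the state.
- ctrl.get_state(): the state, without advancing time (a new reading comes with each control period).
- ctrl.read_camera(name): name is "side" or "top" or "wrist"; returns a dict with "pixels" (384x512x3 uint8, red, green, blue), "depth" (384x512 float32, m along the optical axis (not along the pixel's ray), 0 where there is no reading), "fx", "fy", "cx", "cy" (pixels), "xyz" and "rotation" of the camera in the world; the wrist camera has in their place "mount" (4x4, takes a point from camera to tool coordinates, whose origin is the TCP and whose axes are the flange's). Camera axes: x right, y down, z forward; pixel columns grow to the right and rows downward; lengths in m; the calibration is good to about 2 mm. A picture is of the moment at which its call begins: read the wrist's pose just before it.
- ctrl.sign_off(): hands the job in; it is judged then, once.
Trained networks look in a picture, given as the dict that the camera call returned (one of the last four; its "shot" number tells which), for a name from the list of things; names that differ only in an ending like _2 or _b are one class to them, and where a whole thing is asked for, a point or a joint stands for the part that bears it (a point fixed in the world has none). Each returns a list of dicts, best first, with "score" (0 to 1); they miss things now and then, are a little off and sometimes report something else, mostly with a low value. They report only what shows in the picture. A call takes as long as a camera call. They do not tell look-alikes from the thing itself.
- ctrl.spot_in(query, picture): "at" ([column, row] in pixels, amid what is visible of it).
- ctrl.tip_of(query, picture): "at" ([column, row] in pixels: a listed point, or the origin of a listed thing).
The state is a dict: "time": time; "qpos": joint angles; "dq": joint speeds; "joint_efforts": joint torques, N m; "eef_pos": TCP position; "tcp_rot": TCP orientation; "contact_force": force on the tool from outside, world axes, zero at the start; "wrist_torque": the same for the moment, N m; "opening": opening from 0.0 (shut) to 1.0 (fully open); "finger_force": force on a finger pad.
Only numpy, scipy, OpenCV 4.12 (cv2) and the standard library are available. Lean on these libraries where they do the work, as an engineer would, in place of code of your own. Each camera call takes 0.05 s, during which the arm holds its last target. There are 200 camera calls.

## Working session

There is one attempt and no reset: what is moved stays moved. The work goes in short steps, Python scripts to look and compute and a shell command to move; the robot and the scene stay as the last step left them, time stands still between calls to the robot, and variables do not carry over. Pictures are saved under pics/ and viewed, at most 10 in all, crops included, and the job is handed in when it is done.

```bash
mkdir -p pics; cat > h.py <<'E'
import numpy as np, cv2
from plant import ctrl
from scipy.spatial.transform import Rotation as R
def pt(p,at,z=None):
    K=(p["fx"],p["fy"],p["cx"],p["cy"]); c,r=at
    d=p["depth"]; w=d[max(0,int(r)-2):int(r)+3,max(0,int(c)-2):int(c)+3]; w=w[w>0]
    ray=np.array([(c-K[2])/K[0],(r-K[3])/K[1],1.])
    Rm=np.array(p["rotation"]); Rm=Rm if Rm.shape==(3,3) else R.from_quat(Rm).as_matrix()
    o=np.array(p["xyz"]); v=Rm@ray
    if z is not None: return o+v*(z-o[2])/v[2]
    return o+v*np.median(w) if len(w) else None
def save(p,n,crop=None,s=1):
    im=p["pixels"][:,:,::-1]
    if crop: a,b,c,d=crop; im=im[b:d,a:c]
    cv2.imwrite("pics/"+n,cv2.resize(im,None,fx=s,fy=s,interpolation=cv2.INTER_CUBIC))
E
python3 - <<'E'
from h import *
ims=[]
for n in("top","side"):
    p=ctrl.read_camera(n); ims.append(p["pixels"][:,:,::-1])
    print(n,np.round(p["xyz"],3))
    for q in("bin","lip_edge","flap_hinge","flap_edge","offcut","paint_jar","tape_measure","pliers"):
        for f in(ctrl.tip_of,ctrl.spot_in):
            for h in f(q,p)[:3]:
                x=pt(p,h["at"]); print(q,f.__name__,round(h["score"],2),np.round(h["at"]),None if x is None else np.round(x,3))
    np.savez(n+".npz",**{k:v for k,v in p.items()})
cv2.imwrite("pics/a.png",cv2.resize(np.vstack(ims),None,fx=.78,fy=.78))
cv2.imwrite("pics/top.png",ims[0])
s=ctrl.get_state();print(s["eef_pos"],s["tcp_rot"],R.from_quat(s["tcp_rot"]).as_matrix().round(3),s["time"])
E
```

```text
top [ 0.414 -0.042  0.993]
bin call 0.91 [258. 193.] [ 0.55  -0.052  0.092]
bin call 0.52 [263. 180.] [ 0.58  -0.064  0.106]
lip_edge call 0.69 [260. 191.] [ 0.556 -0.056  0.094]
lip_edge call 0.58 [264. 183.] [ 0.574 -0.067  0.104]
flap_hinge call 0.55 [267. 160.] [ 0.625 -0.075  0.133]
flap_hinge call 0.91 [264. 175.] [ 0.593 -0.068  0.112]
flap_edge call 0.68 [258. 189.] [ 0.561 -0.051  0.096]
flap_edge call 0.7 [263. 177.] [ 0.587 -0.064  0.109]
offcut call 0.78 [355. 177.] [ 0.601 -0.315  0.024]
offcut call 0.76 [296. 255.] [ 0.394 -0.148  0.024]
offcut call 0.76 [354. 205.] [ 0.525 -0.308  0.025]
offcut call 0.75 [355. 177.] [ 0.601 -0.314  0.024]
offcut call 0.67 [268. 205.] [ 0.518 -0.076  0.116]
offcut call 0.67 [297. 253.] [ 0.399 -0.152  0.024]
paint_jar call 0.66 [209. 192.] [0.564 0.078 0.039]
paint_jar call 0.65 [258. 183.] [ 0.575 -0.051  0.102]
paint_jar call 0.56 [208. 189.] [0.573 0.082 0.041]
tape_measure call 0.88 [317. 194.] [ 0.552 -0.205  0.058]
tape_measure call 0.82 [318. 193.] [ 0.554 -0.208  0.058]
tape_measure call 0.54 [262. 177.] [ 0.589 -0.063  0.11 ]
p
[... 810 characters left out ...]
cut call 0.6 [250. 198.] [ 0.531 -0.071  0.116]
offcut call 0.81 [250. 195.] [ 0.527 -0.073  0.117]
offcut call 0.8 [152. 185.] [ 0.611 -0.312  0.025]
offcut call 0.67 [266. 178.] [ 0.406 -0.14   0.022]
paint_jar call 0.7 [290. 286.] [0.587 0.094 0.029]
paint_jar call 0.82 [292. 279.] [0.578 0.093 0.042]
tape_measure call 0.68 [199. 199.] [ 0.615 -0.129  0.134]
tape_measure call 0.68 [193. 184.] [ 0.558 -0.222  0.059]
pliers call 0.64 [310. 235.] [0.452 0.037 0.007]
pliers call 0.62 [320. 237.] [0.438 0.055 0.003]
[ 0.16885561 -0.65351873  0.19921919] [ 9.92023071e-01  1.26056437e-01 -1.11786212e-05 -1.17557950e-05] [[ 0.968  0.25  -0.   ]
 [ 0.25  -0.968  0.   ]
 [-0.    -0.    -1.   ]] 1.7
```

View pics/a.png

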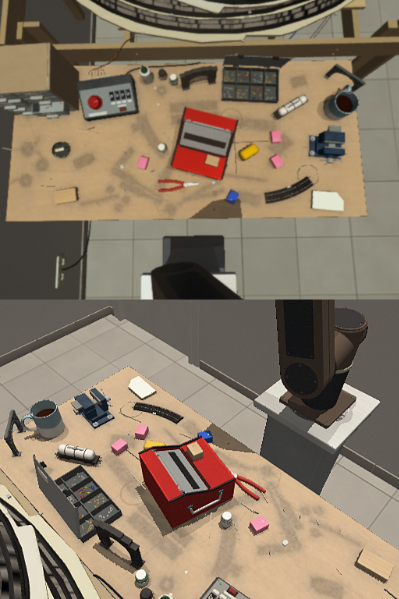

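The wood-coloured block on the red lip at top (268,205) is the offcut. The look-alikes are pink at about (355,177), (354,205) and left of the bin, and blue at (296,255). I'll confirm with a crop and fit the poses from depth.

```bash
python3 - <<'E'
from h import *
for n in("top","side"):
    p={k:v for k,v in np.load(n+".npz").items()}
    for k in("fx","fy","cx","cy"): p[k]=float(p[k])
    v,u=np.mgrid[0:384,0:512]; d=p["depth"]
    ray=np.stack([(u-p["cx"])/p["fx"],(v-p["cy"])/p["fy"],np.ones_like(d)],-1)*d[...,None]
    Rm=p["rotation"]; Rm=Rm if Rm.shape==(3,3) else R.from_quat(Rm).as_matrix()
    X=ray@Rm.T+p["xyz"]; ok=(d>0)&(abs(X[...,0]-.56)<.16)&(abs(X[...,1]+.055)<.13)
    px=p["pixels"].astype(int)
    for nm,lo,hi in(("hood",.129,.139),("lip",.088,.0955),("all",.085,.14)):
        m=ok&(X[...,2]>lo)&(X[...,2]<hi); Q=X[m][:,:2].astype(np.float32)
        if len(Q)<5: continue
        r=cv2.minAreaRect(Q*1000); print(n,nm,len(Q),np.round(r[0],1),np.round(r[1],1),round(r[2],1))
    hsv=cv2.cvtColor(p["pixels"],cv2.COLOR_RGB2HSV)
    wood=(hsv[...,0]>8)&(hsv[...,0]<28)&(hsv[...,1]>40)
    m=ok&wood&(X[...,2]>.110)&(X[...,2]<.121); Q=X[m]
    r=cv2.minAreaRect((Q[:,:2]*1000).astype(np.float32)); print(n,"offcut",len(Q),Q.mean(0).round(4),np.round(r[0],1),np.round(r[1],1),round(r[2],1))
    if n=="top": save(p,"topcrop.png",(190,130,350,270),5)
E
```

```text
top hood 1254 [633.9 -75.8] [173.1  60.4] 72.4
top lip 1955 [553.  -53.9] [170.8 158. ] 74.3
top all 5391 [569.4 -57.2] [173.4 191.4] 74.3
top offcut 294 [ 0.5395 -0.0744  0.115 ] [561.7 -51.4] [173.3  93. ] 68.1
side hood 1729 [635.9 -74.7] [174.9  60.3] 74.4
side lip 2226 [572.  -57.5] [173.  190.7] 74.6
side all 7130 [572.5 -57.5] [174.9 192.2] 74.8
side offcut 262 [ 0.5251 -0.0809  0.1163] [551.9 -59.9] [150.8  78.4] 71.6
```

View pics/topcrop.png

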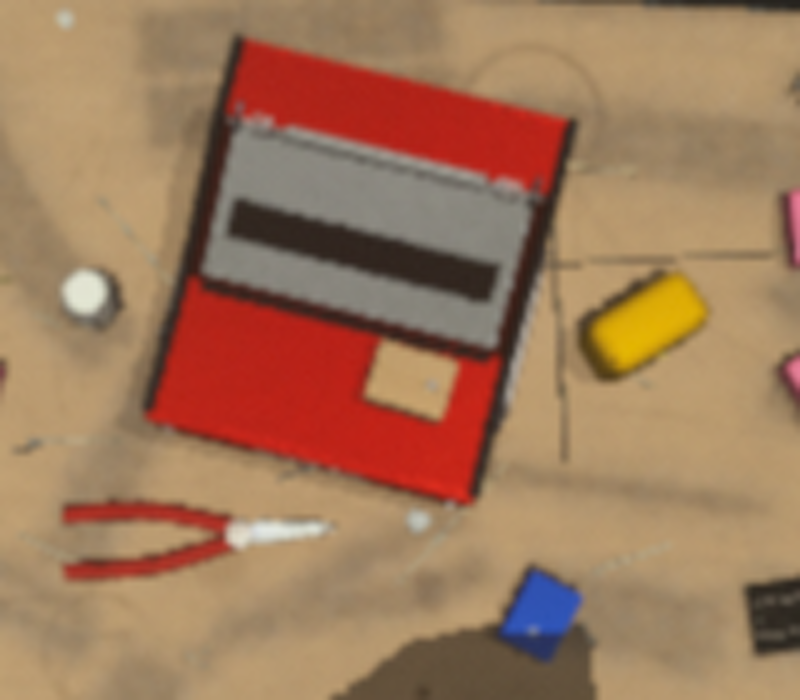

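The crop confirms it: the natural-wood block with a drilled hole sits on the red lip at crop (411,380), near the right-hand end and parallel to the edge. I'll move above the bin and turn the tool so the fingers lie diagonally.

```bash
R1='.'; 
python3 -m inch '[[0.25,0.027,-0.029,0,0],[0.25,0.055,-0.058,0,0],[0.25,0.082,-0.088,0,0],[0.25,0.109,-0.117,0,0],[0.25,0.136,-0.146,0,0]]'
python3 -m inch '[[0.25,0.027,-0.029,0,0],[0.25,0.055,-0.058,0,0],[0.25,0.082,-0.088,0,0],[0.25,0.109,-0.117,0,0],[0.25,0.136,-0.146,0,0]]'
python3 -m inch '[[0.25,0.027,-0.029,0,0],[0.25,0.055,-0.058,0,0],[0.25,0.082,-0.088,0,0],[0.25,0.109,-0.117,0,0],[0.25,0.136,-0.146,0,0]]'
python3 - <<'E'
from h import *
s=ctrl.get_state(); M=R.from_quat(s["tcp_rot"]).as_matrix(); p=np.array(s["eef_pos"])
print(p,s["qpos"],s["opening"],(M.T@(np.array([.497,-.052,.199])-p)).round(4),np.degrees(np.arctan2(M[1,1],M[0,1])))
E
```

```text
time: 2.12
eef_pos: [0.2645, -0.4765, 0.1992]
tcp_rot: [0.992, 0.126, 0.0, 0.0]
contact_force: [0.8, -0.2, -0.2]
opening: 0.751
finger_force: 0.0
time: 2.53
eef_pos: [0.3597, -0.301, 0.1995]
tcp_rot: [0.992, 0.126, 0.0, 0.0]
contact_force: [0.9, -0.3, 0.3]
opening: 0.748
finger_force: 0.0
time: 2.95
eef_pos: [0.455, -0.1255, 0.1997]
tcp_rot: [0.992, 0.126, 0.001, 0.0]
contact_force: [-0.1, 0.0, -0.4]
opening: 0.75
finger_force: 0.0
[ 0.45498614 -0.12551456  0.19973164] [-4.84608966e-01 -1.76715997e-01  2.05937840e+00 -5.70915220e-06
  1.25756095e+00  8.33404589e-01] 0.7502976482253391 [ 0.0591 -0.0607  0.0007] -75.51654020863799
```

```bash
python3 -m inch '[[0.25,0.02,-0.02,0,-7],[0.25,0.04,-0.04,0,-14],[0.25,0.059,-0.061,0,-21],[0.25,0.059,-0.061,0,-28],[0.25,0.059,-0.061,0,-35]]' >/dev/null
python3 -m inch '[[0.25,0,0,0,-7],[0.25,0,0,0,-14],[0.25,0,0,0,-21],[0.25,0,0,0,-28],[0.25,0,0,0,-35]]' >/dev/null
python3 -m inch '[[0.25,0,0,0,-7],[0.25,0,0,0,-14],[0.25,0,0,0,-21],[0.25,0,0,0,-22.6],[0.25,0,0,0,-22.6]]'
cat >> h.py <<'E'
def wrist():
    s=ctrl.get_state(); p=ctrl.read_camera("wrist")
    T=np.eye(4);T[:3,:3]=R.from_quat(s["tcp_rot"]).as_matrix();T[:3,3]=s["eef_pos"]
    W=T@np.array(p["mount"]); p["xyz"]=W[:3,3]; p["rotation"]=W[:3,:3]; return s,p
def cloud(p):
    v,u=np.mgrid[0:384,0:512]; d=p["depth"]
    ray=np.stack([(u-p["cx"])/p["fx"],(v-p["cy"])/p["fy"],np.ones_like(d)],-1)*d[...,None]
    return ray@np.array(p["rotation"]).T+p["xyz"]
yaw=np.radians(-15.4); B0=np.array([.5628,-.0551]); RB=np.array([[np.cos(yaw),-np.sin(yaw)],[np.sin(yaw),np.cos(yaw)]])
def tobin(x): return (np.asarray(x)[...,:2]-B0)@RB
E
python3 - <<'E'
from h import *
s,p=wrist(); print(np.round(s["eef_pos"],4),np.round(s["qpos"],3)); M=R.from_quat(s["tcp_rot"]).as_matrix();print(np.degrees(np.arctan2(M[1,1],M[0,1])))
im=[p["pixels"][:,:,::-1]]
t=ctrl.read_camera("top"); sd=ctrl.read_camera("side")
for n,q in(("wrist",p),("top",t),("side",sd)):
    X=cloud(q); hsv=cv2.cvtColor(q["pixels"],cv2.COLOR_RGB2HSV)
    b=tobin(X); wood=(hsv[...,0]>8)&(hsv[...,0]<28)&(hsv[...,1]>40)
    ok=(q["depth"]>0)&(X[...,2]>.109)&(X[...,2]<.123)&wood&(b[...,0]>-80)&(b[...,0]*1e3>-80)&(b[...,0]*1e3<-11)&(abs(b[...,1])<.075)
    k,l,st,c=cv2.connectedComponentsWithStats(ok.astype(np.uint8))
    if k>1:
        i=1+np.argmax(st[1:,4]); Q=(b[l==i]*1e3).astype(np.float32); r=cv2.minAreaRect(Q); print(n,"offcut binframe",len(Q),Q.mean(0),np.round(r[0],1),np.round(r[1],1),round(r[2],1),st[i])
    # fingers: points between z .19 and .23
    for name in("lip_edge","flap_hinge","offcut"):
        for h in ctrl.tip_of(name,q)[:1]:
            zz={"lip_edge":.092,"flap_hinge":.128,"offcut":.092}[name]; print(n,name,round(h["score"],2),np.round(h["at"]),(tobin(pt(q,h["at"],zz))*1e3).round(1))
h=sd["pixels"][130:330,130:380,::-1]; w=p["pixels"][:,:,::-1]
cv2.imwrite("pics/w.png",np.hstack([cv2.resize(w,(400,300)),cv2.resize(h,(375,300))]))
E
```

```text
time: 4.2
eef_pos: [0.4962, -0.0536, 0.1994]
tcp_rot: [0.594, 0.804, 0.0, 0.0]
contact_force: [-0.2, 0.2, -0.0]
opening: 0.748
finger_force: 0.0
[ 0.4962 -0.0536  0.1994] [-0.311 -0.109  2.     0.     1.25  -0.61 ]
17.1063650217486
wrist offcut binframe 1164 [-38.984974 -36.53898 ] [-38.2 -37.7] [39.7 30.2] 87.5 [ 242  191   46   47 1164]
wrist lip_edge 0.89 [303. 194.] [-10.7  -2.8]
wrist flap_hinge 0.83 [376. 244.] [67.8  0. ]
wrist offcut 0.77 [267. 327.] [  54.3 -171. ]Traceback (most recent call last):
  File "<stdin>", line 6, in <module>
  File "h.py", line 23, in cloud
    return ray@np.array(p["rotation"]).T+p["xyz"]
           ~~~^~~~~~~~~~~~~~~~~~~~~~~~~~
ValueError: matmul: Input operand 1 has a mismatch in its core dimension 0, with gufunc signature (n?,k),(k,m?)->(n?,m?) (size 4 is different from 3)
```

```bash
python3 - <<'E'
from h import *
s,p=wrist(); e=np.array(s["eef_pos"]); M=R.from_quat(s["tcp_rot"]).as_matrix()
sd=ctrl.read_camera("side"); q=dict(sd); q["rotation"]=R.from_quat(sd["rotation"]).as_matrix() if np.size(sd["rotation"])==4 else sd["rotation"]
for n,c in(("wrist",p),("side",q)):
    L=(cloud(c)-e)@M*1e3; ok=(c["depth"]>0)&(abs(L[...,0])<25)&(abs(L[...,1])<75)&(L[...,2]>-45)&(L[...,2]<20)
    for sg in(-1,1):
        m=ok&(L[...,1]*sg>0); Q=L[m]
        if len(Q)>5:
            print(n,sg,len(Q),"max z",np.percentile(Q[:,2],[90,98,100]).round(1))
            T=Q[Q[:,2]>np.percentile(Q[:,2],98)-12]; print("  tip x",np.percentile(T[:,0],[2,98]).round(1),"y",np.percentile(T[:,1],[2,98]).round(1))
h=sd["pixels"][90:330,130:410,::-1]; w=p["pixels"][:,:,::-1]
cv2.imwrite("pics/w.png",np.hstack([cv2.resize(w,(400,300)),cv2.resize(h,(350,300))]))
E
```

```text
wrist -1 120 max z [-39.3 -38.8 -38.3]
  tip x [-8.9 12.6] y [-38.1 -32.1]
wrist 1 123 max z [-39.8 -38.9 -38.4]
  tip x [-8.9 12.4] y [31.5 37.8]
side -1 19 max z [-39.3 -38.6 -38.5]
  tip x [-8.   9.4] y [-34.1 -29.7]
side 1 10 max z [-39.8 -38.5 -38.2]
  tip x [-10.4  10.3] y [34.8 42. ]
```

View pics/w.png

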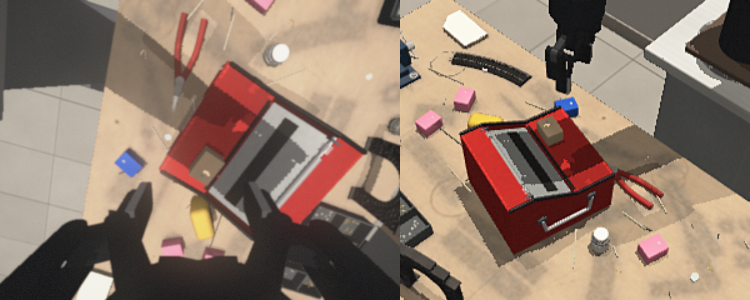

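```bash
python3 - <<'E'
from h import *
s,p=wrist(); e=np.array(s["eef_pos"]); M=R.from_quat(s["tcp_rot"]).as_matrix()
sd=ctrl.read_camera("side"); q=dict(sd); q["rotation"]=R.from_quat(sd["rotation"]).as_matrix() if np.size(sd["rotation"])==4 else sd["rotation"]
out=[]
for c,box in((p,(120,190,400,384)),(q,(215,90,315,180))):
    im=c["pixels"][:,:,::-1].copy().astype(float)*1.6; im=np.clip(im,0,255).astype(np.uint8)
    a,b,x2,y2=box; k=400/(x2-a); im=cv2.resize(im[b:y2,a:x2],None,fx=k,fy=k)
    for sg in(-1,1):
        for z,col in((-38,(0,0,255)),(-20,(0,255,255)),(-10,(0,255,0)),(0,(255,0,255))):
            w=e+M@np.array([0,sg*.036,z/1e3]); v=np.array(c["rotation"]).T@(w-c["xyz"])
            u=((c["fx"]*v[0]/v[2]+c["cx"]-a)*k,(c["fy"]*v[1]/v[2]+c["cy"]-b)*k)
            cv2.circle(im,(int(u[0]),int(u[1])),3,col,-1)
    out.append(cv2.copyMakeBorder(im,0,400-im.shape[0],0,0,0) if im.shape[0]<400 else im[:400])
    L=(cloud(c)-e)@M*1e3; m=(c["depth"]>0)&(abs(L[...,0])<25)&(abs(L[...,1])<65)&(abs(L[...,1])>20)&(L[...,2]>-80)&(L[...,2]<50)
    print(np.histogram(L[m][:,2],bins=np.arange(-80,51,5)))
cv2.imwrite("pics/f.png",np.hstack(out)[:, :800])
E
```

```text
(array([610, 516, 589, 529, 479, 439, 367, 203,  35,   0,   0,   0,   0,
         0,   0,   0,   0,   0,   0,   0,   0,   0,   0,   0,   0,   0]), array([-80, -75, -70, -65, -60, -55, -50, -45, -40, -35, -30, -25, -20,
       -15, -10,  -5,   0,   5,  10,  15,  20,  25,  30,  35,  40,  45,
        50]))
(array([20, 26, 36, 42, 42, 48, 37, 21,  5,  0,  0,  0,  0,  0,  0,  0,  0,
        0,  0,  0,  0,  0,  0,  0,  0,  0]), array([-80, -75, -70, -65, -60, -55, -50, -45, -40, -35, -30, -25, -20,
       -15, -10,  -5,   0,   5,  10,  15,  20,  25,  30,  35,  40,  45,
        50]))
```

View pics/f.png

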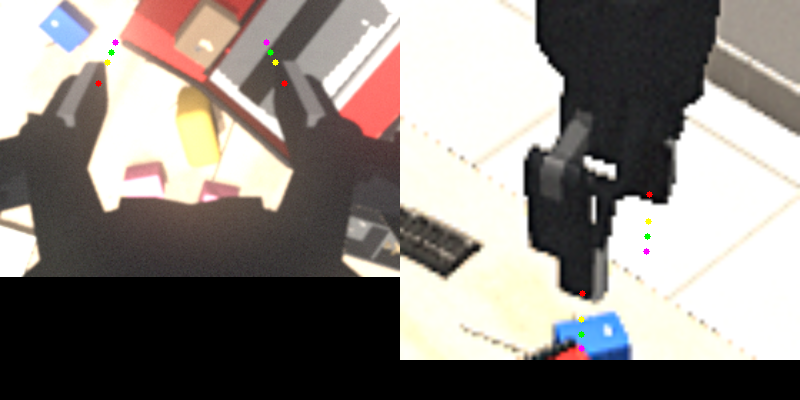

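The side view (about (595,290)) and the wrist view both show the open fingertips about 38 mm behind the reported TCP. That is farther back than the text says, so I'll descend in stages and check.

```bash
python3 -m inch '[[0.15,0.004,0.003,0.02,5.5],[0.15,0.004,0.003,0.04,5.5],[0.15,0.004,0.003,0.06,5.5],[0.15,0.004,0.003,0.08,5.5],[0.15,0.004,0.003,0.085,5.5]]'
cat > tips.py <<'E'
from h import *
def tips(tag=None):
    s,p=wrist(); e=np.array(s["eef_pos"]); M=R.from_quat(s["tcp_rot"]).as_matrix()
    sd=ctrl.read_camera("side"); q=dict(sd); q["rotation"]=R.from_quat(sd["rotation"]).as_matrix() if np.size(sd["rotation"])==4 else sd["rotation"]
    print("eef",e.round(4),"bin",(tobin(e)*1e3).round(1),"yaw_y",np.degrees(np.arctan2(M[1,1],M[0,1])).round(1),"F",np.round(s["contact_force"],1),s["time"])
    for n,c in(("wrist",p),("side",q)):
        X=cloud(c); L=(X-e)@M*1e3; dark=c["pixels"].max(2)<90
        for sg in(-1,1):
            m=dark&(c["depth"]>0)&(abs(L[...,0])<16)&(L[...,1]*sg>28)&(L[...,1]*sg<55)&(L[...,2]>-60)&(L[...,2]<5)&(X[...,2]>.1)
            Q=L[m]
            if len(Q)<6: continue
            z=np.percentile(Q[:,2],98); T=Q[Q[:,2]>z-10]; b=tobin(e+(T/1e3)@M.T)*1e3
            print(n,sg,len(Q),"z",z.round(1),"world z",round(e[2]*1e3-z,1),"x",np.percentile(T[:,0],[2,98]).round(1),"y",np.percentile(T[:,1],[2,98]).round(1),"binx",np.percentile(b[:,0],[2,98]).round(1),"biny",np.percentile(b[:,1],[2,98]).round(1))
    if tag:
        cv2.imwrite("pics/"+tag,np.hstack([cv2.resize(p["pixels"][:,:,::-1],(400,300)),cv2.resize(sd["pixels"][110:300,160:410,::-1],(395,300))]))
if __name__=="__main__":
    import sys; tips(*sys.argv[1:])
E
python3 tips.py d1.png
```

```text
time: 5.12
eef_pos: [0.4955, -0.0481, 0.1107]
tcp_rot: [0.632, 0.775, -0.001, -0.003]
contact_force: [-1.3, 0.5, -0.5]
opening: 0.847
finger_force: 0.0
eef [ 0.4955 -0.0481  0.1107] bin [-66.7 -11.2] yaw_y 11.6 F [-1.3  0.5 -0.5] 5.1167
wrist -1 411 z -46.0 world z 156.7 x [-6.9 12.5] y [-49.  -36.4] binx [-113.8  -96.1] biny [-33.9 -16.7]
wrist 1 570 z -41.5 world z 152.2 x [-9.2 12.4] y [35.6 47.4] binx [-39.8 -27.9] biny [-3.1 17.7]
side -1 56 z -43.7 world z 154.4 x [-9.8  9.7] y [-37.7 -33.3] binx [-104.4  -93.3] biny [-36. -19.]
side 1 39 z -42.0 world z 152.7 x [-6.  10.7] y [40.9 49.9] binx [-34.3 -19.5] biny [ 6.  18.1]
```

View pics/d1.png

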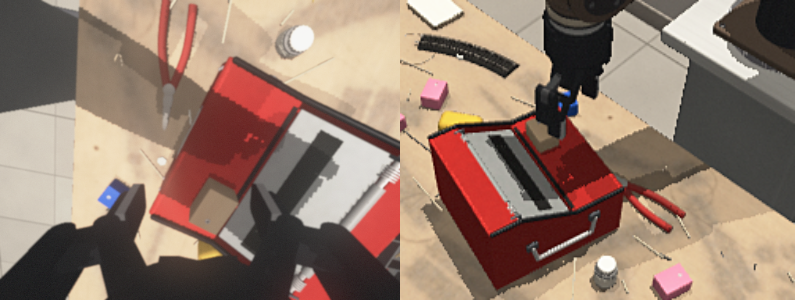

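```bash
python3 -m inch '[[0.15,0,0,0.005,0],[0.15,0,0,0.01,0],[0.15,0,0,0.015,0],[0.15,0,0,0.02,0],[0.15,0,0,0.02,0]]'
python3 tips.py
python3 - <<'E'
from h import *
s=ctrl.get_state(); e=np.array(s["eef_pos"]); M=R.from_quat(s["tcp_rot"]).as_matrix()
for n in("side","top"):
    c=dict(ctrl.read_camera(n)); c["rotation"]=R.from_quat(c["rotation"]).as_matrix() if np.size(c["rotation"])==4 else c["rotation"]
    L=(cloud(c)-e)@M*1e3; ok=(c["depth"]>0)&(abs(L[...,0])<70)&(abs(L[...,1])<80)&(c["pixels"].max(2)<90)
    for z in range(-190,-30,10):
        Q=L[ok&(L[...,2]>z)&(L[...,2]<=z+10)]
        if len(Q)>3: print(n,z,len(Q),"x",Q[:,0].min().round(),Q[:,0].max().round(),"y",Q[:,1].min().round(),Q[:,1].max().round())
E
```

```text
time: 5.63
eef_pos: [0.4973, -0.0487, 0.0933]
tcp_rot: [0.632, 0.775, -0.0, -0.001]
contact_force: [-0.5, -0.7, 0.6]
opening: 0.846
finger_force: 0.0
eef [ 0.4973 -0.0487  0.0933] bin [-64.9 -11.3] yaw_y 11.6 F [-0.5 -0.7  0.6] 5.6333
wrist -1 400 z -45.9 world z 139.3 x [-6.7 12.3] y [-49.6 -36.4] binx [-112.8  -94.4] biny [-33.9 -17. ]
wrist 1 555 z -41.6 world z 135.0 x [-8.9 12.3] y [35.6 47.3] binx [-38.1 -26.1] biny [-3.  17.5]
side -1 55 z -42.9 world z 136.2 x [-10.1   9.7] y [-38.4 -33.5] binx [-102.   -91.3] biny [-36.4 -19.1]
side 1 32 z -47.1 world z 140.4 x [-4.7 10.5] y [39.4 52.3] binx [-34.1 -16.3] biny [ 7.4 17.5]
side -190 170 x -29.0 37.0 y -10.0 40.0
side -180 167 x -28.0 37.0 y -12.0 40.0
side -170 114 x -28.0 38.0 y -9.0 41.0
side -160 51 x -9.0 11.0 y 26.0 41.0
side -150 204 x -12.0 19.0 y -64.0 72.0
side -140 139 x -11.0 20.0 y -67.0 71.0
side -130 96 x -18.0 19.0 y -67.0 71.0
side -120 113 x -12.0 18.0 y -66.0 71.0
side -110 100 x -13.0 17.0 y -67.0 70.0
side -100 114 x -12.0 13.0 y -65.0 70.0
side -90 39 x -7.0 13.0 y -61.0 67.0
side -80 43 x -5.0 11.0 y -40.0 52.0
side -70 56 x -8.0 11.0 y -40.0 52.0
side -60 64 x -11.0 11.0 y -39.0 52.0
side -50 27 x -10.0 11.0 y -39.0 49.0
top -190 4 x -2.0 26.0 y -38.0 -28.0
top -180 7 x -4.0 19.0 y -38.0 -33.0
top -170 8 x -6.0 33.0 y -38.0 -19.0
top -160 5 x -9.0 8.0 y -39.0 -38.0
top -150 32 x -9.0 10.0 y -49.0 -37.0
top -120 5 x 11.0 16.0 y -37.0 -32.0
top -110 12 x -17.0 16.0 y -44.0 -36.0
top -100 8 x -11.0 -6.0 y -50.0 -42.0
```

```bash
python3 -m inch '[[0.15,0,0,0.008,0],[0.15,0,0,0.016,0],[0.15,0,0,0.024,0],[0.15,0,0,0.032,0],[0.15,0,0,0.032,0]]'
python3 tips.py d2.png
```

```text
time: 6.25
eef_pos: [0.496, -0.0483, 0.0595]
tcp_rot: [0.632, 0.775, -0.001, -0.002]
contact_force: [-1.1, 0.3, -0.4]
opening: 0.847
finger_force: 0.0
eef [ 0.496  -0.0483  0.0595] bin [-66.2 -11.2] yaw_y 11.6 F [-1.1  0.3 -0.4] 6.25
wrist -1 380 z -45.7 world z 105.3 x [-6.5 12.4] y [-48.3 -36.4] binx [-112.7  -95.5] biny [-33.6 -17. ]
wrist 1 570 z -41.9 world z 101.4 x [-8.7 12.4] y [35.7 47.9] binx [-39.3 -26.8] biny [-2.7 17.7]
side -1 50 z -43.5 world z 103.1 x [-11.9  10.2] y [-37.  -33.3] binx [-103.1  -91.8] biny [-37.8 -18.5]
side 1 28 z -48.3 world z 107.9 x [-7.4 10.4] y [40.2 52.4] binx [-34.5 -17.4] biny [ 5.2 18.1]
```

View pics/d2.png

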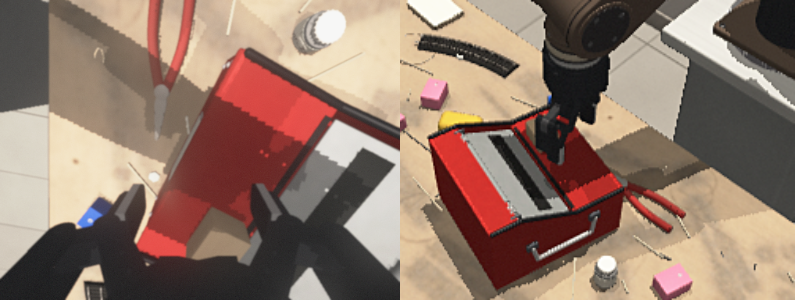

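```bash
python3 -m inch '[[0.15,0,0,0.003,0],[0.15,-0.0045,0.009,0.003,0],[0.15,-0.009,0.018,0.003,0],[0.15,-0.0135,0.027,0.003,0],[0.15,-0.0168,0.033,0.003,0]]'
python3 tips.py d3.png
```

```text
time: 6.77
eef_pos: [0.5351, -0.0592, 0.0598]
tcp_rot: [0.632, 0.775, -0.0, -0.0]
contact_force: [-2.9, 1.3, 2.2]
opening: 0.847
finger_force: 1.6
eef [ 0.5351 -0.0592  0.0598] bin [-25.7 -11.3] yaw_y 11.6 F [-2.9  1.3  2.2] 6.7667
wrist -1 542 z -42.2 world z 102.1 x [-9.5 12.4] y [-47.9 -36.3] binx [-72.2 -54.2] biny [-36.3 -17.2]
wrist 1 1042 z -40.6 world z 100.4 x [-15.1  15.5] y [35.2 54.8] binx [ 1.5 21.2] biny [-8.4 26.5]
side -1 47 z -43.1 world z 102.9 x [-5.9  9.8] y [-40.4 -32.8] binx [-65.8 -54.1] biny [-32.3 -18.1]
side 1 73 z -41.2 world z 101.0 x [-15.5  13.2] y [39.1 54.9] binx [ 4.6 27.6] biny [-3.4 23.9]
```

View pics/d3.png

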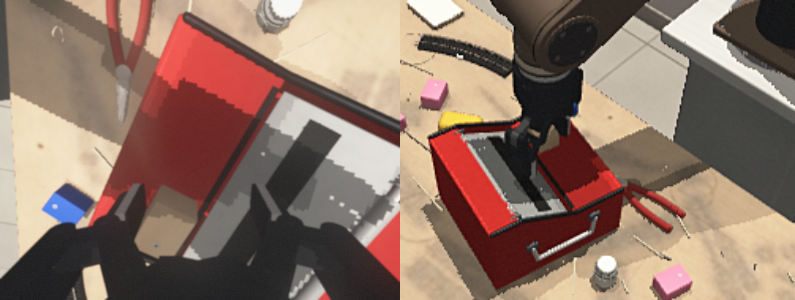

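```bash
python3 -m inch '[[0.15,-0.0025,0.005,0.002,0],[0.15,-0.005,0.01,0.002,0],[0.15,-0.0075,0.0147,0.002,0],[0.15,-0.009,0.0178,0.002,0],[0.15,-0.0105,0.0205,0.002,0]]'
python3 tips.py d4.png
```

```text
time: 7.28
eef_pos: [0.5541, -0.0643, 0.0561]
tcp_rot: [0.632, 0.775, -0.001, -0.003]
contact_force: [-5.9, 2.0, 1.0]
opening: 0.85
finger_force: 2.8
eef [ 0.5541 -0.0643  0.0561] bin [ -5.9 -11.2] yaw_y 11.6 F [-5.9  2.   1. ] 7.2833
wrist -1 514 z -44.4 world z 100.5 x [-9.  12.4] y [-49.  -36.4] binx [-52.9 -34.2] biny [-35.9 -17. ]
wrist 1 597 z -44.3 world z 100.4 x [-9.1 12.6] y [35.7 53.8] binx [20.9 39.6] biny [-3.  21.9]
side -1 41 z -45.0 world z 101.1 x [-6.   9.7] y [-36.7 -33.6] binx [-41. -33.] biny [-32.4 -18.3]
side 1 48 z -44.6 world z 100.7 x [-12.9  10.2] y [40.4 54.9] binx [25.8 45.1] biny [-0.9 20.5]
```

View pics/d4.png

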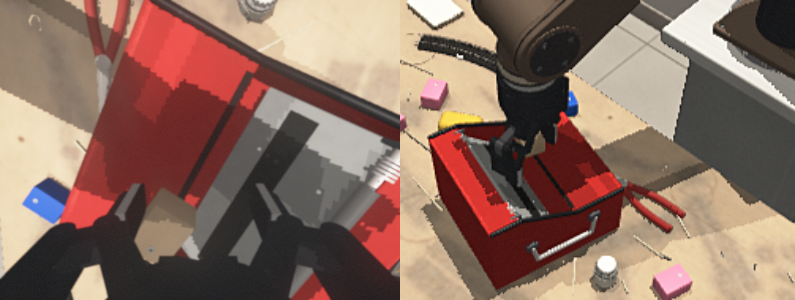

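```bash
cat > oc.py <<'E'
from h import *
def oc():
    s,q=wrist(); X=cloud(q); hsv=cv2.cvtColor(q["pixels"],cv2.COLOR_RGB2HSV); b=tobin(X)*1e3
    wood=(hsv[...,0]>8)&(hsv[...,0]<28)&(hsv[...,1]>40)
    ok=(q["depth"]>0)&(X[...,2]>.005)&(X[...,2]<.125)&wood&(b[...,0]>-70)&(b[...,0]<60)&(abs(b[...,1])<72)
    k,l,st,c=cv2.connectedComponentsWithStats(ok.astype(np.uint8))
    print("tcp bin",(tobin(s["eef_pos"])*1e3).round(1),"F",np.round(s["contact_force"],1),"t",s["time"])
    for i in range(1,k):
        if st[i,4]>25: Q=X[l==i]; r=cv2.minAreaRect((b[l==i]).astype(np.float32)); print(st[i,4],"z",np.percentile(Q[:,2],[5,50,95]).round(3),"bin",b[l==i].mean(0).round(),np.round(r[0]),np.round(r[1]),round(r[2]))
if __name__=="__main__": oc()
E
python3 oc.py
python3 -m inch '[[0.15,-0.001,0.002,0,0],[0.15,-0.002,0.004,0,0],[0.15,-0.003,0.006,0,0],[0.15,-0.0035,0.007,0,0],[0.15,-0.004,0.008,0,0]]'
python3 oc.py
```

```text
tcp bin [ -5.5 -11.2] F [-4.7  2.2  1.5] t 7.3833
4822 z [0.099 0.116 0.117] bin [-19. -32.] [-13. -38.] [45. 45.] 7
time: 7.85
eef_pos: [0.561, -0.0662, 0.0551]
tcp_rot: [0.632, 0.775, -0.002, -0.004]
contact_force: [-7.6, 0.7, 0.3]
opening: 0.852
finger_force: 3.4
tcp bin [  1.2 -11.2] F [-7.6  0.7  0.3] t 7.85
4735 z [0.099 0.116 0.117] bin [-12. -32.] [ -7. -41.] [38. 55.] 25
```

```bash
python3 -m inch '[[0.15,-0.0009,0.0018,0,0],[0.15,-0.0018,0.0036,0,0],[0.15,-0.0023,0.0045,0,0],[0.15,-0.0023,0.0045,0,0]]'
python3 oc.py
```

```text
time: 8.23
eef_pos: [0.5648, -0.0672, 0.0543]
tcp_rot: [0.632, 0.775, -0.003, -0.006]
contact_force: [-9.8, 2.4, -0.5]
opening: 0.848
finger_force: 4.0
tcp bin [  5.2 -11.1] F [-9.8  2.4 -0.5] t 8.2333
1512 z [0.022 0.039 0.04 ] bin [  3. -36.] [  0. -27.] [26. 69.] 6
```

```bash
python3 -m inch '[[0.15,0,0,0,0],[0.15,0,0,0,0],[0.15,0,0,0,0],[0.15,0,0,0,0]]'
python3 oc.py; python3 tips.py d5.png
```

```text
time: 8.62
eef_pos: [0.5647, -0.0672, 0.0544]
tcp_rot: [0.632, 0.775, -0.003, -0.006]
contact_force: [-8.5, 1.8, -0.5]
opening: 0.851
finger_force: 4.0
tcp bin [  5.1 -11.1] F [-8.5  1.8 -0.5] t 8.6167
1519 z [0.022 0.039 0.04 ] bin [  3. -36.] [  1. -28.] [26. 66.] 8
eef [ 0.5647 -0.0672  0.0544] bin [  5.1 -11.1] yaw_y 11.6 F [-9.3  2.2 -0.1] 8.6667
wrist -1 484 z -45.6 world z 100.0 x [-7.9 12.4] y [-49.4 -36.4] binx [-42.  -23.3] biny [-34.9 -16.9]
wrist 1 635 z -46.4 world z 100.8 x [-8.8 12.5] y [35.6 54.9] binx [32.3 53. ] biny [-2.8 22.4]
side -1 48 z -45.9 world z 100.3 x [-10.6   9.7] y [-37.6 -33.7] binx [-32.2 -20.5] biny [-36.4 -18.8]
side 1 36 z -47.4 world z 101.8 x [-7.9 10.8] y [38.8 52.5] binx [35.7 53.6] biny [ 3.9 18.4]
```

View pics/d5.png

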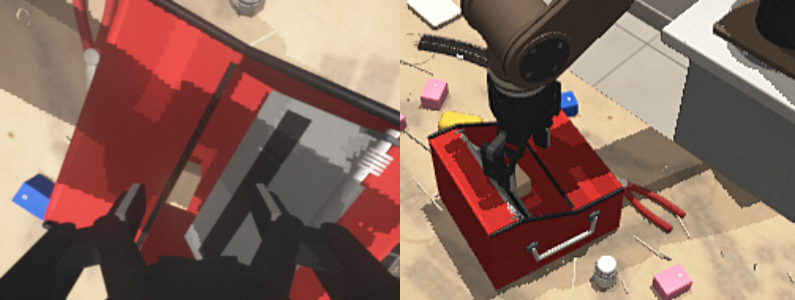

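The offcut lies at rest inside the bin, seen through the mouth at about (185,185). I'll back out along the same line so the flap shuts, then lift.

```bash
python3 -m inch '[[0.15,0.004,-0.008,0,0],[0.15,0.008,-0.016,0,0],[0.15,0.012,-0.024,0,0],[0.15,0.016,-0.032,0,0],[0.15,0.02,-0.04,0,0]]'
python3 -m inch '[[0.15,0.004,-0.008,0,0],[0.15,0.008,-0.016,0,0],[0.15,0.012,-0.023,0,0],[0.15,0.0135,-0.0265,0,0],[0.15,0.0135,-0.0265,0,0]]'
python3 -m inch '[[0.15,0,0,-0.02,0],[0.15,0,0,-0.04,0],[0.15,0,0,-0.07,0],[0.15,0,0,-0.1,0],[0.15,0,0,-0.13,0]]'
python3 -m inch '[[0.15,0,0,0,0],[0.15,0,0,0,0],[0.15,0,0,0,0]]' >/dev/null
python3 - <<'E'
from h import *
s,p=wrist(); print(s["time"],np.round(s["contact_force"],1),np.round(s["eef_pos"],3))
t=ctrl.read_camera("top"); sd=ctrl.read_camera("side")
cv2.imwrite("pics/e.png",np.hstack([cv2.resize(p["pixels"][:,:,::-1],(400,300)),cv2.resize(sd["pixels"][110:300,160:410,::-1],(395,300))]))
X=cloud(p); b=tobin(X)*1e3
for x in(-20,-5,10,25,40,55):
    m=(p["depth"]>0)&(abs(b[...,0]-x)<2)&(abs(b[...,1])<50); print(x,m.sum(),(np.median(X[m][:,2])*1e3).round(1) if m.any() else None)
for q in("paint_jar","tape_measure","pliers"):
    h=ctrl.spot_in(q,t)[0]; print(q,round(h["score"],2),np.round(h["at"]))
E
```

```text
time: 9.18
eef_pos: [0.5264, -0.0572, 0.0581]
tcp_rot: [0.632, 0.775, 0.001, 0.001]
contact_force: [0.2, -0.4, 0.6]
opening: 0.848
finger_force: 0.0
time: 9.6
eef_pos: [0.4961, -0.0487, 0.0567]
tcp_rot: [0.632, 0.775, -0.0, -0.001]
contact_force: [0.5, -0.3, -0.2]
opening: 0.847
finger_force: 0.0
time: 10.02
eef_pos: [0.4974, -0.0491, 0.1884]
tcp_rot: [0.632, 0.775, -0.0, -0.0]
contact_force: [0.9, -0.3, 0.0]
opening: 0.847
finger_force: 0.0
10.2667 [ 0.1  0.2 -0.7] [ 0.497 -0.049  0.187]
-20 3613 290.5
-5 621 94.6
10 479 101.5
25 412 109.1
40 379 115.3
55 410 122.4
paint_jar 0.4 [208. 190.]Traceback (most recent call last):
  File "<stdin>", line 9, in <module>
IndexError: list index out of range
```

View pics/e.png

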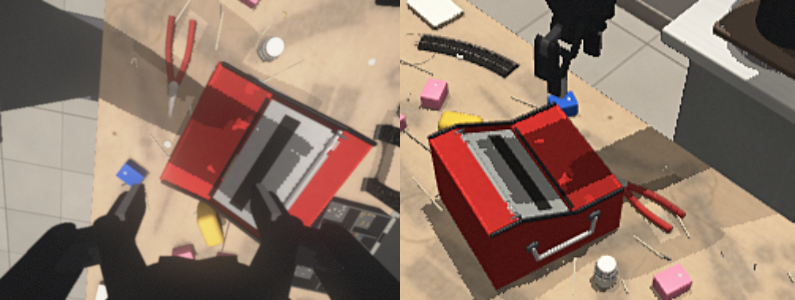

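The flap is shut: its profile rises from 95 to 122 mm, a slope of about 25°. The lip is empty and the jar, tape measure and pliers are still in place.

```bash
python3 -c "
from plant import ctrl
print(ctrl.sign_off())"
```

```text
the job is handed in; nothing more can be done
None
```

The offcut is in the bin and the flap is fully shut. The paint jar, tape measure and pliers look unmoved in the last pictures, and the job was handed in at about 10 s on the robot's clock.

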